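# Separator sheet and second layer on packed bottles

## Robot

A 6-joint arm with a two-finger parallel gripper is mounted at the origin on a cart in front of the work surface, level with it; the furniture and walls round the work are solid. World frame = base frame: x ahead of the robot, y to its left, z up, the work surface at z = 0. Lengths are in m, angles in rad, forces in N, time in s.
With the tool pointing down it reaches from about 0.4 to 0.925 m from the base axis. Payload 3.4 kg.
Tool frame: the origin (TCP) lies on the mounting face of the last link; the fingertips stand 173 mm ahead of it and the grasp point (between the pads) lies 155 mm ahead of it; z points along the fingers, y is the line along which they close (so a half turn about z gives the same grasp; the last joint's range is limited). The gripper opens to 85 mm and grips with 20 to 120 N. Pads are 22 mm wide; open, the fingers measure 114 mm over their backs; the gripper's body (76 mm by 85 mm) begins 54 mm behind the grasp point. The pads swing forward as they close: fully open they stand 13 mm farther back than shut.
Start: joints at [1.204, 0.307, 1.506, -0, 1.328, -0.073], TCP at [0.166, 0.551, 0.405] pointing down, gripper open.
Joint ranges: [-3.12, 3.12], [-1.05, 2.28], [0.14, 2.33], [-1.42, 4.57], [0.1, 2.73], [-2.68, 2.68]. Speed limits (rad/s): [2.57, 2.57, 3.14, 3.14, 3.14, 3.14].

## Interface

Orientations are given as a unit quaternion [x, y, z, w].
In Python, from plant import env, vision gives the robot as it stands.
- The arm moves only by the shell command python3 -m inch 'ROWS' [OPENING]. ROWS is JSON, a list of rows, each a list of 6 numbers: the shift along the world's x, y, z scaled (see below), then the turn, a rotation vector about the world's x, y, z scaled (see below). In form: [[x, y, z, rx, ry, rz], ...]. A call has 1 to 8 rows; each row is the pose to reach, as a shift and turn from the pose commanded when the call began; what a row does not reach only later rows make up. The controller multiplies each number of a shift by 500 mm and each number of a turn by 45 degrees. A row lasts 1/8 s, in which the tool goes at most 62.5 mm and 10.7 degrees, less where a joint would pass 70% of its speed; a pose out of reach is approached as far as the arm can. A call with a number of a shift or a turn outside -1 to 1 is refused whole. A call with a gripper value outside its range is refused whole. OPENING is the opening, from 0 (shut) to 1 (fully open), set as the call begins (- or left out, the last holds). The fingers move at their own pace and stop on an object; the grip force is fixed at half the most. Time passes only in rows, so rows that repeat a pose let the fingers close. It gives the time, the measured TCP pose, the force, the opening and the grip force at its end, in the units of the state.
- env.state(): the state, without advancing time (a new reading comes with each control period).
- vision.snapshot(name): name is "scene" or "side" or "wrist"; returns the picture (384x512x3 uint8, red, green, blue); there is no depth.
- vision.camera_model(name): a dict with "fx", "fy", "cx", "cy" (pixels), "T" (4x4, takes a point from camera to world coordinates). Camera axes: x right, y down, z forward; pixel columns grow to the right and rows downward; lengths in m; the calibration is good to about 2 mm. A picture is of the moment at which its call begins: read the wrist's pose just before it. camera_model takes no time and is no camera call; for the wrist camera it gives the pose at the moment of the call.
- env.sign_off(): hands the job in; it is judged then, once.
The state is a dict: "clock": time; "q": joint angles; "joint_velocities": joint speeds; "joint_efforts": joint torques, N m; "position": TCP position; "ee_rot": TCP orientation; "contact_force": force on the tool from outside, world axes, zero at the start; "moment": the same for the moment, N m; "grip_width": opening from 0.0 (shut) to 1.0 (fully open); "gripper_force": force on a finger pad.
Only numpy, scipy, OpenCV 4.12 (cv2) and the standard library are available. Lean on these libraries where they do the work, as an engineer would, in place of code of your own. Each camera call takes 0.05 s, during which the arm holds its last target. There are 200 camera calls.

## Task

Lay the loose brown separator sheet flat, rings up, on the caps of the bottles in the tray, centred and lined up with the tray. Then stand the two loose capped bottles upright on it, one on each printed ring. Set things down rather than dropping them, keep the lower bottles standing in their cells, and leave the uncapped bottle and the tape roll where they are.

Things in the scene. Friction and masses are not known exactly. Their poses are not given: they have to be found in the camera images.
- tray: Grey plastic tray fixed to the bench, open on top, 78 x 115 mm (its x by y), walls 27 mm high and 2.5 mm thick, with 2 x 3 cells at 37.5 mm pitch (2 along x, 3 along y), floor 2.5 mm thick. Each cell holds one capped bottle, whose flat cap tops stand 70 mm above the bench. Origin: centre of its underside, on the bench; z up, y along its longer side.
- rest: Small wooden rest fixed to the bench, 40 x 120 mm (its x by y), two cross blocks on a base board, 25 mm high; the separator sheet starts lying on it, overhanging it by at least 5 mm on both long sides. Origin: centre of its underside; y along its longer side.
- sheet: Separator: a stiff brown board 66 x 126 x 6 mm (its x by y by z), about 70 g, lying flat, its long side along the rest's (to a few degrees). On its upper face two thin black rings of 37 mm diameter are printed on its long centre line. It can be gripped across its 66 mm width from above. Origin: centre of its underside; y along its longer side, z up.
- ring_1 (a point): Centre of one printed ring, on the sheet's upper face, 36 mm from its middle towards its -y end.
- ring_2 (a point): Centre of the other printed ring, on the sheet's upper face, 36 mm from its middle towards its +y end.
- bottle_1: One of two bottles to pack: amber glass with a black screw cap and a dark label, body 33 mm in diameter, 68 mm high in all (body below about 45 mm, cap 24 mm in diameter), about 60 g, standing on the bench. Origin: centre of its underside; z up along the bottle.
- bottle_2: One of two bottles to pack: amber glass with a black screw cap and a dark label, body 33 mm in diameter, 68 mm high in all (body below about 45 mm, cap 24 mm in diameter), about 60 g, standing on the bench. Origin: centre of its underside; z up along the bottle.
- open_bottle: Bystander: an empty amber bottle of the same 33 mm body but without cap and label, 62 mm high, standing beside the two capped ones. Origin: centre of its underside.
- tape: Bystander: roll of packing tape lying flat, 104 mm in diameter, 48 mm high, behind the work. Origin: centre of its underside. (A wall shelf runs above this back strip along y: front edge at world x = 0.573, underside 0.51 m above the bench; keep the wrist clear of it when swinging across.)
- low_1: Capped bottle of the lower layer (33 mm body, 68 mm high), loose in the tray's cell at x -19, y -38 mm of the tray's frame. Origin: centre of its underside.
- low_2: Capped bottle of the lower layer (33 mm body, 68 mm high), loose in the tray's cell at x -19, y +0 mm of the tray's frame. Origin: centre of its underside.
- low_3: Capped bottle of the lower layer (33 mm body, 68 mm high), loose in the tray's cell at x -19, y +38 mm of the tray's frame. Origin: centre of its underside.
- low_4: Capped bottle of the lower layer (33 mm body, 68 mm high), loose in the tray's cell at x +19, y -38 mm of the tray's frame. Origin: centre of its underside.
- low_5: Capped bottle of the lower layer (33 mm body, 68 mm high), loose in the tray's cell at x +19, y +0 mm of the tray's frame. Origin: centre of its underside.
- low_6: Capped bottle of the lower layer (33 mm body, 68 mm high), loose in the tray's cell at x +19, y +38 mm of the tray's frame. Origin: centre of its underside.
Mind the look-alikes: they are no part of the job. What is shaped like the low_3 but blue is not meant.

How it is judged:
On the way, in this order (a step that is already met when the one before it is completed fails the run):
1. the separator sheet lies flat, centred and aligned on the caps of the lower bottles, let go, with no bottle on it yet (x of sheet in the frame of tray between -0.01 and 0.01 m and y of sheet in the frame of tray between -0.01 and 0.01 m and z of sheet in the frame of tray between 0.066 and 0.075 m and angle between the y axis of sheet and the y axis of tray, either way round below 0.14 rad and angle between sheet's own z axis and vertical below 0.06 rad and contact force between the fingers and sheet below 0.05 N and contact force between sheet and bottle_1 below 0.05 N and contact force between sheet and bottle_2 below 0.05 N), for 0.2 s.
2. one capped bottle stands on a ring of the sheet, let go (x of sheet in the frame of tray between -0.01 and 0.01 m and y of sheet in the frame of tray between -0.01 and 0.01 m and z of sheet in the frame of tray between 0.066 and 0.075 m and angle between the y axis of sheet and the y axis of tray, either way round below 0.14 rad and angle between sheet's own z axis and vertical below 0.06 rad and ((horizontal distance between bottle_1 and ring_1 below 0.01 m and angle between bottle_1's own z axis and vertical below 0.1 rad and z of bottle_1 in the frame of sheet between 0.003 and 0.01 m and contact force between the fingers and bottle_1 below 0.05 N) or (horizontal distance between bottle_1 and ring_2 below 0.01 m and angle between bottle_1's own z axis and vertical below 0.1 rad and z of bottle_1 in the frame of sheet between 0.003 and 0.01 m and contact force between the fingers and bottle_1 below 0.05 N) or (horizontal distance between bottle_2 and ring_1 below 0.01 m and angle between bottle_2's own z axis and vertical below 0.1 rad and z of bottle_2 in the frame of sheet between 0.003 and 0.01 m and contact force between the fingers and bottle_2 below 0.05 N) or (horizontal distance between bottle_2 and ring_2 below 0.01 m and angle between bottle_2's own z axis and vertical below 0.1 rad and z of bottle_2 in the frame of sheet between 0.003 and 0.01 m and contact force between the fingers and bottle_2 below 0.05 N))), for 0.2 s.
At the end, for the whole second after the job is handed in: Sheet rings up, level, on the lower caps, within 10 mm of the tray's centre along each tray axis and 8 degrees of its long side; one capped bottle upright (5.7 degrees) on each ring, centred within 10 mm; all let go and at rest; the six lower bottles upright (7 degrees) in the tray (x of sheet in the frame of tray between -0.01 and 0.01 m and y of sheet in the frame of tray between -0.01 and 0.01 m and z of sheet in the frame of tray between 0.066 and 0.075 m and angle between the y axis of sheet and the y axis of tray, either way round below 0.14 rad and angle between sheet's own z axis and vertical below 0.06 rad and ((horizontal distance between bottle_1 and ring_1 below 0.01 m and angle between each of bottle_1, bottle_2's own z axis and vertical below 0.1 rad and z of bottle_1 in the frame of sheet between 0.003 and 0.01 m and horizontal distance between bottle_2 and ring_2 below 0.01 m and z of bottle_2 in the frame of sheet between 0.003 and 0.01 m) or (horizontal distance between bottle_1 and ring_2 below 0.01 m and angle between each of bottle_1, bottle_2's own z axis and vertical below 0.1 rad and z of bottle_1 in the frame of sheet between 0.003 and 0.01 m and horizontal distance between bottle_2 and ring_1 below 0.01 m and z of bottle_2 in the frame of sheet between 0.003 and 0.01 m)) and contact force between the fingers and sheet below 0.05 N and contact force between the fingers and bottle_1 below 0.05 N and contact force between the fingers and bottle_2 below 0.05 N and linear speed of each of sheet, bottle_1, bottle_2 below 0.02 m/s and angle between each of low_1, low_2, low_3, low_4, low_5, low_6's own z axis and vertical below 0.12 rad and horizontal distance between each of low_1, low_2, low_3, low_4, low_5, low_6 and tray below 0.05 m); the robot touches nothing.
It fails at once if a capped bottle or the sheet is dropped or thrown (faster than 0.5 m/s while not held) ((linear speed of sheet above 0.5 m/s and contact force between the fingers and sheet below 0.05 N) or (linear speed of bottle_1 above 0.5 m/s and contact force between the fingers and bottle_1 below 0.05 N) or (linear speed of bottle_2 above 0.5 m/s and contact force between the fingers and bottle_2 below 0.05 N)).
It fails at once if a bottle of the lower layer is tipped by more than 17 degrees or lifted out of its cell (angle between any of low_1, low_2, low_3, low_4, low_5, low_6's own z axis and vertical above 0.3 rad or height (world z) of any of low_1, low_2, low_3, low_4, low_5, low_6 above 0.03 m).
It fails at once if the uncapped bottle or the tape roll is moved by more than 20 mm (distance of any of open_bottle, tape from where it was at the start of the episode above 0.02 m).
It also fails if it takes over 72 s, if anything falls off the work surface, if the arm or the gripper's body presses on something with over 40 N, if the wrist force passes 120 N, or if a joint passes its speed limit or range.

## Working session

There is one attempt and no reset: what is moved stays moved. The work goes in short steps, Python scripts to look and compute and a shell command to move; the robot and the scene stay as the last step left them, time stands still between calls to the robot, and variables do not carry over. Pictures are saved under pics/ and viewed, at most 10 in all, crops included, and the job is handed in when it is done.

```bash
ls; mkdir -p pics; python3 - <<'E'
from plant import env, vision
import cv2, numpy as np
print(env.state())
for n in ("scene","side"):
    im=vision.snapshot(n); cv2.imwrite(f"pics/{n}0.png",cv2.cvtColor(im,cv2.COLOR_RGB2BGR))
    m=vision.camera_model(n); print(n,m)
E
```

```text
pics
{'clock': 0.0, 'q': array([ 1.20448348e+00,  3.07542200e-01,  1.50767840e+00,  7.50335500e-06,
        1.32835846e+00, -7.34595915e-02]), 'joint_velocities': array([-0.00039906,  0.00023101, -0.00150935, -0.0015029 ,  0.0008141 ,
       -0.00026182]), 'joint_efforts': array([ 2.08073565e-03, -4.57553923e+01, -2.51917344e+01,  5.60475894e-05,
        1.30922665e-02,  2.35864661e-05]), 'position': array([0.16587047, 0.55019734, 0.40379642]), 'ee_rot': array([ 1.45904759e-01,  9.89298142e-01, -9.68492691e-04, -2.20188967e-04]), 'contact_force': array([-0.63684404,  0.14664121,  0.09691872]), 'moment': array([ 0.02676978, -0.04720486,  0.03144287]), 'gripper_force': 0.0, 'grip_width': 0.996076779575239}
scene {'fx': 434.47898116948056, 'fy': 434.47898116948056, 'cx': 254.18796230292665, 'cy': 195.35427967668605, 'T': array([[ 0.78782154, -0.48163789,  0.38387779,  0.09080292],
       [-0.6156691 , -0.59864698,  0.51241911, -0.560073  ],
       [-0.01699318, -0.64003651, -0.76815656,  0.94045045],
       [ 0.        ,  0.        ,  0.        ,  1.        ]])}
side {'fx': 377.70476118018314, 'fy': 377.70476118018314, 'cx': 252.89762378075415, 'cy': 198.94716462415016, 'T': array([[-0.9972848 ,  0.05391059, -0.05016648,  0.61113893],
       [ 0.06904847,  0.44773874, -0.89149444,  1.1455441 ],
       [-0.02559951, -0.89253777, -0.45024548,  0.62594452],
       [ 0.        ,  0.        ,  0.        ,  1.        ]])}
```

View pics/scene0.png

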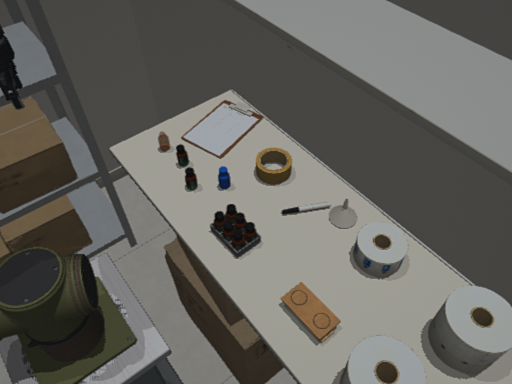

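View pics/side0.png

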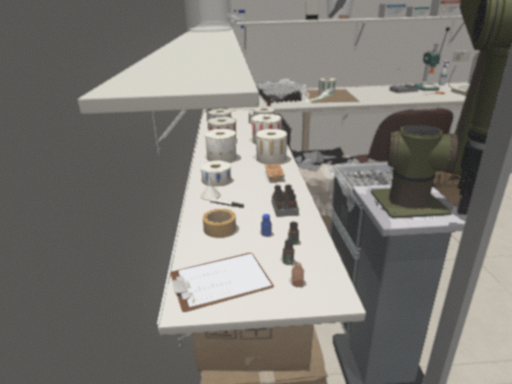

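Scene: sheet with rings at (310,311), tray at (236,232), capped bottles at (182,156) and (191,180). Open bottle is at (164,142), blue look-alike at (224,178), tape at (274,165). In the side view the bottles are at (294,233) and (289,252), open bottle (298,274), blue (266,226), sheet (275,172), tray (285,203).

```bash
cat > h.py <<'E'
import numpy as np, cv2, json
from plant import env, vision
from scipy.spatial.transform import Rotation as R
def ray(m,u,v):
    d=m["T"][:3,:3]@np.array([(u-m["cx"])/m["fx"],(v-m["cy"])/m["fy"],1.]); return m["T"][:3,3],d/np.linalg.norm(d)
def onz(m,u,v,z):
    o,d=ray(m,u,v); return o+d*(z-o[2])/d[2]
def tri(l):  # [(model,u,v),...] least squares point and worst miss
    A=np.zeros((3,3));b=np.zeros(3);rs=[ray(*x) for x in l]
    for o,d in rs: P=np.eye(3)-np.outer(d,d);A+=P;b+=P@o
    p=np.linalg.solve(A,b); return p,max(np.linalg.norm(np.cross(p-o,d)) for o,d in rs)
def proj(m,p):
    c=np.linalg.inv(m["T"])@np.append(p,1); return m["fx"]*c[0]/c[2]+m["cx"],m["fy"]*c[1]/c[2]+m["cy"]
def snap(n,f):
    m=vision.camera_model(n); im=cv2.cvtColor(vision.snapshot(n),cv2.COLOR_RGB2BGR); cv2.imwrite(f"pics/{f}.png",im)
    json.dump({k:np.asarray(v).tolist() for k,v in m.items()},open(f"pics/{f}.json","w")); return m,im
def load(f):
    m=json.load(open(f"pics/{f}.json")); m["T"]=np.array(m["T"]); return m,cv2.imread(f"pics/{f}.png")
E
python3 - <<'E'
from h import *
np.set_printoptions(precision=4,suppress=True)
s=vision.camera_model("scene");d=vision.camera_model("side");w=vision.camera_model("wrist")
for n,a,b in [("sheet",(311,311),(275,172)),("tray",(235,227),(285,199)),("capA",(181,148),(293,225)),("capB",(189,172),(288,243)),("open",(163,136),(298,266)),("blue",(223,171),(266,217)),("tape",(274,158),(219,215))]:
    print(n,*tri([(s,*a),(d,*b)]))
print(w); st=env.state()
Rt=R.from_quat(st["ee_rot"]).as_matrix(); print("tool",Rt); print("cam in tool",Rt.T@(w["T"][:3,3]-st["position"]),Rt.T@w["T"][:3,:3])
m,im=snap("scene","s1")
c=cv2.resize(im[90:350,110:360],None,fx=3,fy=3,interpolation=cv2.INTER_CUBIC)[:600] if 0 else cv2.resize(im[120:350,130:350],(574,600),interpolation=cv2.INTER_CUBIC)
cv2.imwrite("pics/crop1.png",c)
E
```

```text
sheet [ 0.4384 -0.2929  0.02  ] 0.0032171062910415073
tray [ 0.4373 -0.0091  0.0366] 0.0021048233447765598
capA [0.4567 0.2667 0.0968] 0.0024287499490412996
capB [0.4603 0.241  0.0205] 0.0025784826212316126
open [0.4626 0.39   0.0514] 0.0015322138655113507
blue [0.5172 0.1507 0.0599] 0.00031753004098420453
tape [0.6622 0.1062 0.0523] 0.002059729758556775
{'fx': 308.8928843410874, 'fy': 308.8928843410874, 'cx': 257.06790715861536, 'cy': 190.447460295893, 'T': array([[ 0.2883,  0.9233,  0.2538,  0.1043],
       [ 0.9575, -0.2778, -0.0773,  0.5703],
       [-0.0009,  0.2653, -0.9642,  0.3734],
       [ 0.    ,  0.    ,  0.    ,  1.    ]])}
tool [[-0.9574  0.2886 -0.0007]
 [ 0.2886  0.9574 -0.0018]
 [ 0.0002 -0.0019 -1.    ]]
cam in tool [0.0647 0.0015 0.0305] [[ 0.0003 -0.9641 -0.2655]
 [ 1.      0.      0.001 ]
 [-0.001  -0.2655  0.9641]]
```

View pics/crop1.png

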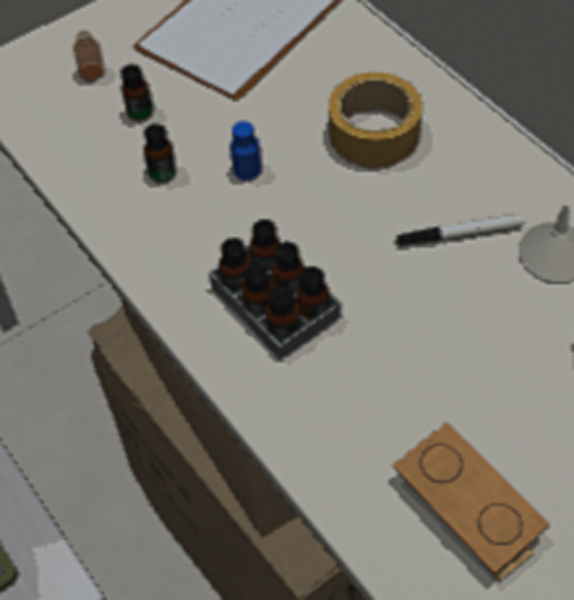

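Capped bottles with dark labels are at crop (135,95) and (158,155), which is scene (182,156) and (191,180). Both have a black cap, so both are chosen. What could be mistaken for them: open bottle at (88,55), brown with no cap; blue bottle at (246,152); the six tray bottles at about (273,275). Sheet is at crop (470,500), rings up. Next I move the wrist camera over the bottles.

```bash
python3 -m inch '[[0.54,-0.56,0,0,0,-1],[0.54,-0.56,0,0,0,-1],[0.54,-0.56,0,0,0,-1],[0.54,-0.56,0,0,0,-1],[0.54,-0.56,0,0,0,-1],[0.54,-0.56,0,0,0,-1],[0.54,-0.56,0,0,0,-1],[0.54,-0.56,0,0,0,-1]]' 1
python3 -m inch '[[0,0,0,0,0,-0.6],[0,0,0,0,0,-0.6],[0,0,0,0,0,-0.6],[0,0,0,0,0,-0.6]]'
python3 -c "
from h import *
snap('wrist','w1')"
python3 -m inch '[[0,-0.36,0,0,0,0],[0,-0.36,0,0,0,0],[0,-0.36,0,0,0,0],[0,-0.36,0,0,0,0]]'
python3 -c "
from h import *
snap('wrist','w2')
a=cv2.imread('pics/w1.png');b=cv2.imread('pics/w2.png')
cv2.imwrite('pics/w12.png',cv2.resize(np.hstack([a,b]),(800,300)))
print(env.state()['position'],env.state()['q'])"
```

```text
clock: 1.15
position: [0.4363, 0.27, 0.4044]
ee_rot: [0.514, 0.858, -0.0, -0.001]
contact_force: [0.2, 0.4, 1.0]
grip_width: 0.998
gripper_force: 0.0
clock: 1.65
position: [0.4346, 0.272, 0.4046]
ee_rot: [0.698, 0.716, -0.0, -0.0]
contact_force: [-0.5, -0.4, -0.2]
grip_width: 1.0
gripper_force: 0.0
clock: 2.2
position: [0.4354, 0.0882, 0.4048]
ee_rot: [0.701, 0.714, -0.0, 0.0]
contact_force: [-0.3, 0.1, 0.4]
grip_width: 1.001
gripper_force: 0.0
[0.43565675 0.08967634 0.40484096] [1.07722974e-01 1.23084028e-01 1.75794858e+00 6.21220295e-04
 1.26043482e+00 8.80215220e-02]
```

View pics/w12.png

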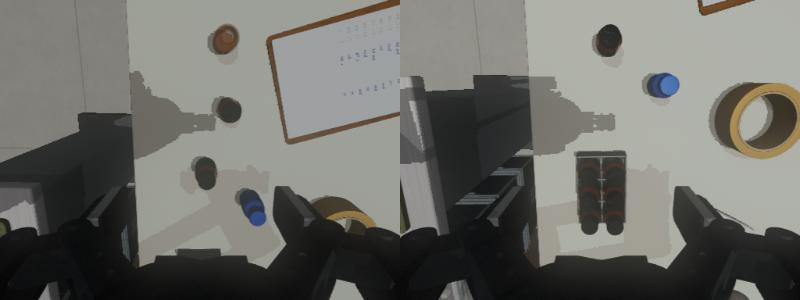

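w1 (left half): open bottle (225,39), capped bottles (229,109) and (206,172), blue bottle (252,208). w2 (right half): tray at (600,192), with the lower-row caps partly seen, capped bottle (608,40), blue (662,85). I continue toward the tray and sheet.

```bash

python3 -m inch '[[0,-0.3,0,0,0,0],[0,-0.3,0,0,0,0],[0,-0.3,0,0,0,0],[0,-0.3,0,0,0,0]]'
python3 -c "
from h import *
snap('wrist','w3')"
python3 -m inch '[[0,-0.4,0,0,0,0],[0,-0.4,0,0,0,0],[0,-0.4,0,0,0,0],[0,-0.4,0,0,0,0],[0,-0.4,0,0,0,0]]'
python3 -c "
from h import *
snap('wrist','w4')"
python3 -m inch '[[0,-0.16,0,0,0,0],[0,-0.16,0,0,0,0],[0,-0.16,0,0,0,0]]'
python3 -c "
from h import *
snap('wrist','w5')
a,b,c=[cv2.imread(f'pics/w{i}.png') for i in (3,4,5)]
cv2.imwrite('pics/w345.png',np.vstack([np.hstack([x[:,80:480] for x in (a,b)]),])[:600])
"
```

```text
clock: 2.75
position: [0.4366, -0.0594, 0.4047]
ee_rot: [0.7, 0.714, 0.0, -0.0]
contact_force: [-0.0, 0.8, -0.2]
grip_width: 1.002
gripper_force: 0.0
clock: 3.42
position: [0.4367, -0.2585, 0.4043]
ee_rot: [0.699, 0.715, 0.0, -0.001]
contact_force: [0.6, 0.3, 0.7]
grip_width: 0.999
gripper_force: 0.0
clock: 3.85
position: [0.4364, -0.3385, 0.4045]
ee_rot: [0.699, 0.715, 0.0, -0.001]
contact_force: [0.2, -0.8, -0.0]
grip_width: 1.001
gripper_force: 0.0
```

View pics/w345.png

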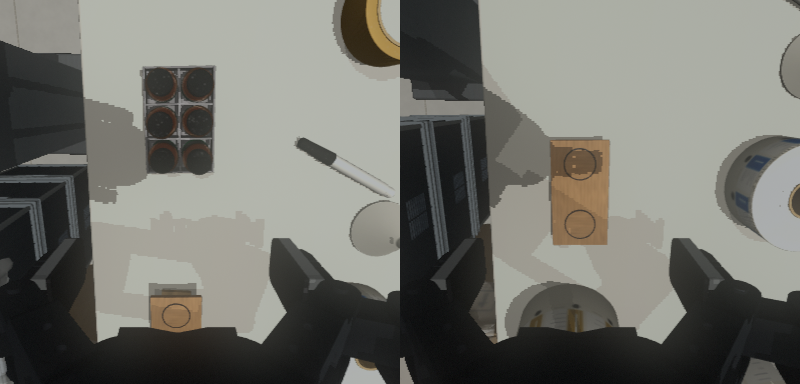

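w3 (left half, x offset 80): tray corners about (142,66) to (214,174), six caps. w4 (right half, x offset 80-400): sheet corners about (552,138) to (609,245), rings (580,164) and (580,224). White pot below at (565,310).

```bash
cat > meas.py <<'E'
from h import *
np.set_printoptions(precision=4,suppress=True)
def big(mask,near):
    n,l,s,c=cv2.connectedComponentsWithStats(mask.astype(np.uint8)*255)
    k=1+np.argmin([np.hypot(*(c[i]-near))+(1e4 if s[i,4]<150 else 0) for i in range(1,n)])
    return (l==k).astype(np.uint8)
def rect(mk):
    cs=max(cv2.findContours(mk,cv2.RETR_EXTERNAL,cv2.CHAIN_APPROX_NONE)[0],key=cv2.contourArea)
    p=cv2.boxPoints(cv2.minAreaRect(cs)); c=p.mean(0)
    return np.array(sorted(p,key=lambda q:np.arctan2(*(q-c)[::-1])))
def sheetmask(im):
    h=cv2.cvtColor(im,cv2.COLOR_BGR2HSV); m=((h[...,0]<22)&(h[...,1]>70)&(h[...,2]>50)).astype(np.uint8)
    return cv2.morphologyEx(m,cv2.MORPH_CLOSE,np.ones((5,5)))
E
python3 - <<'E'
from meas import *
m4,i4=load("w4");m5,i5=load("w5")
r4=rect(big(sheetmask(i4),(260,190)));r5=rect(big(sheetmask(i5),(260,115)))
print(r4,r5)
P=[]
for a,b in zip(r4,r5): p,e=tri([(m4,*a),(m5,*b)]);P.append(p);print(p,e)
P=np.array(P);print("centre",P.mean(0),np.linalg.norm(np.diff(P[[0,1,2,3,0]],axis=0),axis=1))
for m,r in ((m4,r4),(m5,r5)):
    Q=np.array([onz(m,*q,.031) for q in r]);e=Q[[1,2,3,0]]-Q; print("z31",Q.mean(0),np.linalg.norm(e,axis=1),np.degrees(np.arctan2(e[:,1],e[:,0])))
m3,i3=load("w3");m2,i2=load("w2")
for m,i,n in ((m3,i3,(260,120)),(m2,i2,(256,240))):
    g=cv2.cvtColor(i,cv2.COLOR_BGR2GRAY)
    for t in (90,110,125):
        r=rect(big(g<t,n)); Q=np.array([onz(m,*q,.027) for q in r]);e=Q[[1,2,3,0]]-Q
        print("tray",t,r.round(1).tolist(),Q.mean(0),np.linalg.norm(e,axis=1),np.degrees(np.arctan2(e[:,1],e[:,0])))
c=i3[50:190,200:320]; cv2.imwrite("pics/tray3.png",cv2.resize(c,(480,560),interpolation=cv2.INTER_CUBIC))
E
```

```text
[[230. 140.]
 [288. 140.]
 [288. 244.]
 [230. 244.]] [[230.  62.]
 [292.  62.]
 [292. 180.]
 [230. 180.]]
[ 0.4088 -0.2271  0.0305] 6.08249008882172e-05
[ 0.4729 -0.2257  0.0305] 4.679070318023756e-05
[ 0.4795 -0.3517  0.0277] 0.0002681549465437798
[ 0.4085 -0.3533  0.0275] 7.49484817075855e-05
centre [ 0.4424 -0.2895  0.0291] [0.0641 0.1262 0.0711 0.1263]
z31 [ 0.4424 -0.2886  0.031 ] [0.0639 0.1247 0.07   0.1246] [   1.2722  -87.2191 -178.7342   89.9553]
z31 [ 0.4424 -0.2891  0.031 ] [0.0641 0.1254 0.0707 0.1253] [   1.2658  -87.0337 -178.7435   89.9423]
tray 90 [[224.0, 105.0], [292.0, 105.0], [292.0, 174.0], [224.0, 174.0]] [ 0.44   -0.0287  0.027 ] [0.0737 0.0764 0.0781 0.0764] [   1.2205  -87.0711 -178.7929   89.6033]
tray 110 [[223.0, 67.0], [294.0, 67.0], [294.0, 174.0], [223.0, 174.0]] [ 0.4401 -0.0095  0.027 ] [0.0746 0.1149 0.0816 0.1149] [   1.2273  -86.9733 -178.7929   89.5544]
tray 125 [[-0.0, 0.0], [511.0, 0.0], [511.0, 383.0], [0.0, 383.0]] [ 0.4395 -0.1283  0.027 ] [0.5096 0.489  0.7179 0.4882] [   1.2383  -76.5365 -178.8458   78.8511]
tray 90 [[226.0, 201.0], [288.0, 201.0], [288.0, 300.0], [226.0, 300.0]] [ 0.4401 -0.0193  0.027 ] [0.073  0.1339 0.0801 0.1339] [   1.0688  -87.4055 -178.9376   89.5469]
tray 110 [[225.0, 193.0], [289.0, 193.0], [289.0, 300.0], [225.0, 300.0]] [ 0.44   -0.0144  0.027 ] [0.0748 0.1437 0.0827 0.1437] [   1.0693  -87.3564 -178.9376   89.4978]
tray 125 [[223.0, 192.0], [289.0, 192.0], [289.0, 300.0], [223.0, 300.0]] [ 0.4388 -0.0138  0.027 ] [0.077  0.1449 0.0853 0.1449] [   1.0693  -87.3564 -178.9376   89.3995]
```

View pics/tray3.png

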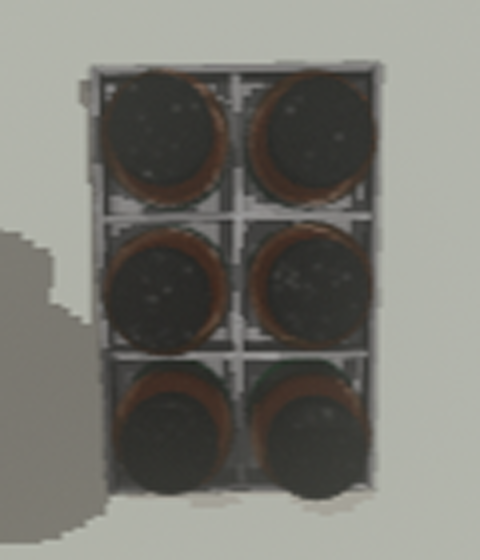

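```bash
cat >> meas.py <<'E'
def quad(mk):
    cs=max(cv2.findContours(mk,cv2.RETR_EXTERNAL,cv2.CHAIN_APPROX_NONE)[0],key=cv2.contourArea)
    h=cv2.convexHull(cs)
    for e in np.arange(2,15,.5):
        p=cv2.approxPolyDP(h,e,True)[:,0].astype(float)
        if len(p)==4: break
    c=p.mean(0); return np.array(sorted(p,key=lambda q:np.arctan2(*(q-c)[::-1])))
def rep(n,Q):
    e=Q[[1,2,3,0]]-Q; print(n,"c",Q.mean(0),"sides",np.linalg.norm(e,axis=1),"deg",np.degrees(np.arctan2(e[:,1],e[:,0])))
def caps(im,y0,y1,x0,x1,v=62):
    h=cv2.cvtColor(im,cv2.COLOR_BGR2HSV)[y0:y1,x0:x1]; h16=h.astype(int)
    b=im[y0:y1,x0:x1].astype(int); m=((b.max(2)<v)&(b.max(2)-b.min(2)<14)).astype(np.uint8)
    m=cv2.morphologyEx(cv2.morphologyEx(m,cv2.MORPH_CLOSE,np.ones((3,3))),cv2.MORPH_OPEN,cv2.getStructuringElement(2,(7,7)))
    n,l,s,c=cv2.connectedComponentsWithStats(m); return [(*(c[i]+[x0,y0]),*s[i,2:5]) for i in range(1,n) if s[i,4]>80]
E
python3 - <<'E'
from meas import *
m4,i4=load("w4");m5,i5=load("w5")
q4=quad(big(sheetmask(i4),(260,190)));q5=quad(big(sheetmask(i5),(260,115)))
rep("sheet4",np.array([onz(m4,*q,.031) for q in q4]));rep("sheet5",np.array([onz(m5,*q,.031) for q in q5]))
rep("sheettri",np.array([tri([(m4,*a),(m5,*b)])[0] for a,b in zip(q4,q5)]))
m3,i3=load("w3");m2,i2=load("w2");m1,i1=load("w1")
rep("tray",np.array([onz(m3,*q,.027) for q in [(223,66.5),(295,66.5),(293.7,172.5),(225.7,173)]]))
for n,i,b in (("w3",i3,(60,180,215,300)),("w2",i2,(180,305,215,300)),("w2b",i2,(20,80,240,290)),("w1",i1,(110,260,230,320))): print(n,np.array(caps(i,*b)))
E
```

```text
sheet4 c [ 0.443  -0.2889  0.031 ] sides [0.0639 0.1246 0.0628 0.1235] deg [   2.2527  -88.3292 -178.7342   92.1955]
sheet5 c [ 0.4427 -0.289   0.031 ] sides [0.0641 0.1241 0.0627 0.1244] deg [   2.1264  -88.6114 -177.6741   92.0443]
sheettri c [ 0.4427 -0.2891  0.0304] sides [0.0641 0.1239 0.0631 0.1252] deg [   2.1948  -88.5604 -176.6439   91.9843]
tray c [ 0.4411 -0.0085  0.027 ] sides [0.0756 0.1136 0.078  0.1142] deg [   1.2274  -87.6762 -178.3627   91.1086]
w3 [[239.2942  81.9471  27.      29.     605.    ]
 [279.7344  82.3738  26.      29.     610.    ]
 [279.0696 122.5571  25.      28.     560.    ]
 [239.2818 125.6248  27.      31.     589.    ]
 [241.5029 160.3786  26.      25.     515.    ]
 [278.2725 160.9078  24.      25.     488.    ]]
w2 [[ 257.8417  228.1679   59.       31.     1251.    ]
 [ 253.8575  266.3891   57.       56.     1663.    ]
 [ 274.4956  286.9422   22.       26.      450.    ]]
w2b [[268.2912  46.51    26.      32.     649.    ]]
w1 [[295.1079 143.2678  27.      26.     519.    ]
 [262.7437 207.5188  21.      12.     160.    ]
 [263.6718 229.186   22.      26.     457.    ]]
```

Sheet at (0.443,-0.289), yaw about 2°, top at 0.0304 m triangulated against 0.031 expected. Tray at (0.441,-0.0085), yaw about 1.7°. I grasp the sheet now.

```bash

python3 -m inch '[[0.013,0.099,0,0,0,0.018],[0.013,0.099,-0.12,0,0,0.018],[0.013,0.099,-0.24,0,0,0.018],[0.013,0.099,-0.34,0,0,0.018],[0.013,0.099,-0.4,0,0,0.018],[0.013,0.099,-0.4,0,0,0.018],[0.013,0.099,-0.4,0,0,0.018]]'
python3 -c "
from meas import *
m,i=snap('wrist','w6')
q=caps(load('w2')[1],275,305,262,300);print(q)
print(tri([(load('w3')[0],278.3,160.9),(load('w2')[0],274.5,287)]), tri([(load('w1')[0],263.7,229.2),(load('w2')[0],268.3,45)]))
st=env.state();print(st['position'],st['ee_rot'])"
```

```text
clock: 4.78
position: [0.443, -0.2892, 0.2059]
ee_rot: [0.694, 0.72, 0.0, 0.001]
contact_force: [0.4, -0.9, 0.1]
grip_width: 1.0
gripper_force: 0.0
[(np.float64(274.49557522123894), np.float64(286.8938053097345), np.int32(22), np.int32(25), np.int32(452))]
(array([ 0.461 , -0.0455,  0.0601]), np.float64(0.00016163391438999227)) (array([0.4461, 0.2105, 0.0608]), np.float64(0.00022087169961256632))
[ 0.4432 -0.2897  0.2063] [0.6942 0.7198 0.0002 0.0013]
```

View pics/w6.png

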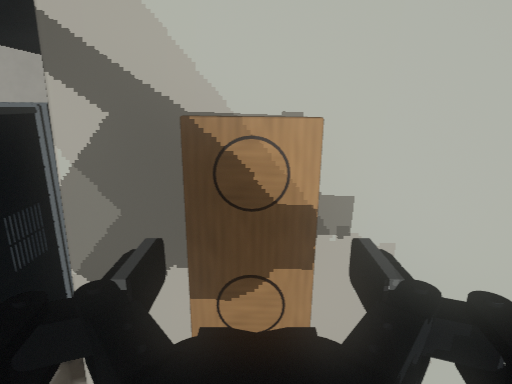

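w6: sheet lies between the open fingers, edges about (185,230) and (318,230), fingers at (155,260) and (360,260). It's centred, so I descend and close.

```bash

python3 -m inch '[[0,0,-0.02,0,0,0],[0,0,-0.044,0,0,0],[0,0,-0.044,0,0,0]]'
python3 -m inch '[[0,0,0,0,0,0],[0,0,0,0,0,0],[0,0,0,0,0,0],[0,0,0,0,0,0],[0,0,0,0,0,0],[0,0,0,0,0,0]]' 0
python3 -m inch '[[0,0,0.01,0,0,0],[0,0,0.04,0,0,0],[0,0,0.1,0,0,0],[0,0,0.18,0,0,0],[0,0,0.24,0,0,0],[0,0,0.24,0,0,0],[0,0,0.24,0,0,0]]'
python3 -c "
from meas import *
m,i=snap('wrist','w7')"
```

```text
clock: 5.2
position: [0.4419, -0.2897, 0.1818]
ee_rot: [0.695, 0.719, -0.0, -0.001]
contact_force: [-0.4, -0.0, -0.2]
grip_width: 1.003
gripper_force: 0.0
clock: 5.95
position: [0.4424, -0.29, 0.1832]
ee_rot: [0.694, 0.72, -0.0, 0.0]
contact_force: [-1.4, 0.8, 5.1]
grip_width: 0.751
gripper_force: 66.2
clock: 6.82
position: [0.4421, -0.2896, 0.3026]
ee_rot: [0.694, 0.72, 0.0, -0.0]
contact_force: [-0.8, 0.2, -1.3]
grip_width: 0.751
gripper_force: 66.2
```

View pics/w7.png

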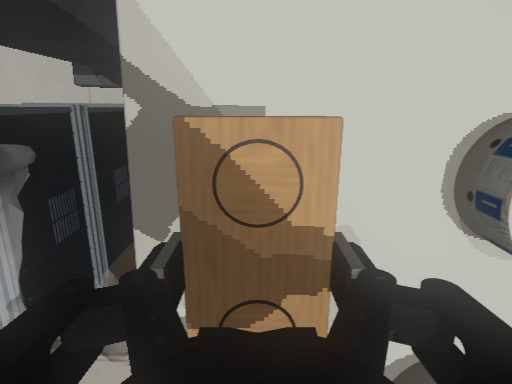

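w7: the sheet is held level, far edge (174,117) to (342,117), ring at (258,184). I check where it sits in the hand.

```bash
python3 - <<'E'
from meas import *
m,i=load("w7"); t=env.state(); print(t["position"]); z=t["position"][2]-.1522
for zz in (z,z-.003,z+.003):
    a=onz(m,174.5,116.5,zz);b=onz(m,342,116.5,zz);r=onz(m,258,183.5,zz)
    d=b-a; yaw=np.degrees(np.arctan2(d[1],d[0])); L=np.array([-np.sin(np.radians(yaw)),np.cos(np.radians(yaw)),0])
    print(np.linalg.norm(d),yaw,"centre by edge",(a+b)/2-L*.063,"by ring",r-L*.036, "edge-ring",np.linalg.norm((a+b)/2-r))
E
```

```text
[ 0.442  -0.2896  0.302 ]
0.06456178241425854 2.052624681538597 centre by edge [ 0.4453 -0.2888  0.1498] by ring [ 0.4452 -0.2884  0.1498] edge-ring 0.026611507499711532
0.06614468781980855 2.0526246815386204 centre by edge [ 0.4453 -0.2889  0.1468] by ring [ 0.4453 -0.2892  0.1468] edge-ring 0.027263960042004143
0.0629788770087086 2.0526246815386213 centre by edge [ 0.4453 -0.2887  0.1528] by ring [ 0.4452 -0.2877  0.1528] edge-ring 0.025959054957418924
```

```bash

python3 -m inch '[[0,0.04,0,0,0,0],[0,0.12,0,0,0,0],[0,0.21,0,0,0,0],[0,0.31,0,0,0,0],[0,0.41,0,0,0,0],[-0.002,0.5,0,0,0,0],[-0.002,0.55,0,0,0,0],[-0.002,0.562,0,0,0,0]]'
python3 -m inch '[[0,0,0,0,0,0],[0,0,0,0,0,0]]'
python3 -c "
from meas import *
m,i=snap('wrist','w8');snap('side','d8');snap('scene','s8')
print(env.state()['position'])"
```

```text
clock: 7.88
position: [0.4402, -0.0068, 0.3019]
ee_rot: [0.693, 0.721, -0.001, -0.001]
contact_force: [0.7, -1.1, 0.0]
grip_width: 0.747
gripper_force: 66.2
clock: 8.12
position: [0.4415, -0.0095, 0.3025]
ee_rot: [0.695, 0.719, -0.0, -0.0]
contact_force: [-0.9, -0.0, 0.5]
grip_width: 0.751
gripper_force: 66.2
[ 0.4416 -0.0097  0.3026]
```

```bash

python3 -m inch '[[-0.004,0,-0.03,0,0,0],[-0.004,0,-0.07,0,0,0],[-0.004,0,-0.11,0,0,0],[-0.004,0,-0.13,0,0,0],[-0.004,0,-0.136,0,0,0],[-0.004,0,-0.136,0,0,0],[-0.004,0,-0.136,0,0,0]]'
python3 -c "
from meas import *
snap('wrist','w9');snap('side','d9');snap('scene','s9')
a=load('s9')[1][170:280,190:290];b=load('d9')[1][160:230,240:340]
cv2.imwrite('pics/c9.png',np.hstack([cv2.resize(a,(400,440),interpolation=2),cv2.resize(b,(400,280),interpolation=2).copy() if 0 else cv2.copyMakeBorder(cv2.resize(b,(400,280),interpolation=2),0,160,0,0,0)]))
print(env.state()['position'])"
```

```text
clock: 9.15
position: [0.4398, -0.009, 0.2352]
ee_rot: [0.694, 0.72, 0.0, 0.0]
contact_force: [0.2, -0.5, -0.8]
grip_width: 0.749
gripper_force: 66.2
[ 0.4396 -0.009   0.2352]
```

View pics/c9.png

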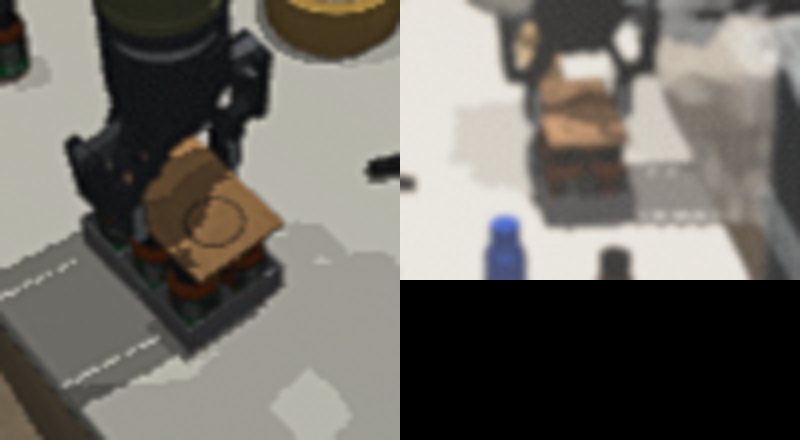

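c9: the sheet is above the caps and inside the tray outline in both views, at scene-crop (210,215) and side-crop (585,115). I lower in small steps and watch the force.

```bash

python3 -m inch '[[0,0,-0.004,0,0,0],[0,0,-0.008,0,0,0],[0,0,-0.01,0,0,0],[0,0,-0.01,0,0,0],[0,0,-0.01,0,0,0]]'
python3 -m inch '[[0,0,-0.002,0,0,0],[0,0,-0.002,0,0,0],[0,0,-0.002,0,0,0]]'
python3 -m inch '[[0,0,-0.002,0,0,0],[0,0,-0.002,0,0,0],[0,0,-0.002,0,0,0]]'
```

```text
clock: 9.93
position: [0.4395, -0.009, 0.2297]
ee_rot: [0.694, 0.72, -0.0, -0.0]
contact_force: [0.5, 0.2, -0.5]
grip_width: 0.754
gripper_force: 66.2
clock: 10.3
position: [0.4395, -0.009, 0.2287]
ee_rot: [0.694, 0.72, -0.0, -0.0]
contact_force: [-0.6, -0.5, 0.0]
grip_width: 0.751
gripper_force: 66.2
clock: 10.68
position: [0.4397, -0.009, 0.2283]
ee_rot: [0.694, 0.72, 0.0, 0.0]
contact_force: [-0.9, 0.2, 5.9]
grip_width: 0.752
gripper_force: 66.8
```

Contact at the expected height of about 70 mm. I release.

```bash

python3 -m inch '[[0,0,0,0,0,0],[0,0,0,0,0,0],[0,0,0,0,0,0],[0,0,0,0,0,0]]' 0.88
python3 -m inch '[[0,0,0.01,0,0,0],[0,0,0.05,0,0,0],[0,0,0.1,0,0,0],[0,0,0.18,0,0,0],[0,0,0.28,0,0,0],[0,0,0.34,0,0,0],[0,0,0.34,0,0,0],[0,0,0.34,0,0,0]]' 1
python3 -c "
from meas import *
m,i=snap('wrist','w10')
q=quad(big(sheetmask(i),(258,190)));print(q)
rep('sheet',np.array([onz(m,*p,.076) for p in q]))
g=cv2.cvtColor(i,cv2.COLOR_BGR2GRAY);cv2.imwrite('pics/c10.png',i)
snap('scene','s10');snap('side','d10')"
```

```text
clock: 11.18
position: [0.4395, -0.009, 0.2276]
ee_rot: [0.694, 0.72, -0.0, -0.0]
contact_force: [1.2, -0.3, -0.3]
grip_width: 0.879
gripper_force: 0.0
clock: 12.18
position: [0.4389, -0.0089, 0.3972]
ee_rot: [0.694, 0.72, -0.0, -0.0]
contact_force: [0.5, 0.2, -0.2]
grip_width: 1.0
gripper_force: 0.0
[[223. 111.]
 [294. 111.]
 [289. 237.]
 [227. 237.]]
sheet c [ 0.4426 -0.0077  0.076 ] sides [0.0647 0.1242 0.0631 0.1242] deg [   2.0524  -88.4855 -177.9402   92.2607]
```

View pics/c10.png

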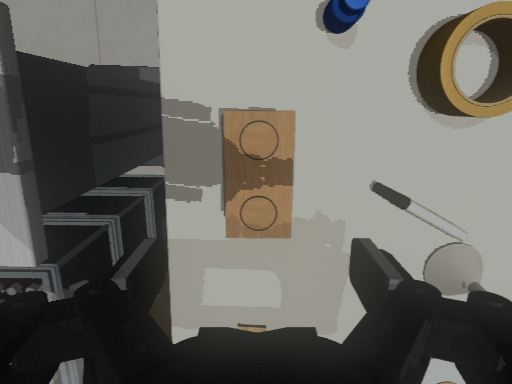

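c10: the sheet lies flat with corners (223,111), (294,111), (289,237), (227,237) and rings at (259,140) and (258,213). It agrees with the tray to about 2 mm. Now the bottles.

```bash

python3 -m inch '[[0,0.42,0,0,0,0],[0,0.42,0,0,0,0],[0,0.42,0,0,0,0],[0,0.42,0,0,0,0],[0,0.42,0,0,0,0],[0,0.42,0,0,0,0]]'
python3 -c "
from meas import *
m,i=snap('wrist','w11')"
python3 -m inch '[[0,0.12,0,0,0,0],[0,0.12,0,0,0,0],[0,0.12,0,0,0,0]]'
python3 -c "
from meas import *
m,i=snap('wrist','w12')
print(env.state()['position'],env.state()['ee_rot'])
for n in ('w1','w11','w12'):
    m,i=load(n)
    h=cv2.cvtColor(i,cv2.COLOR_BGR2HSV)
    for c in caps(i,30,330,200,340,v=70): print(n,np.round(c,1),onz(m,c[0],c[1],.068))
a,b=load('w11')[1],load('w12')[1]
cv2.imwrite('pics/c12.png',np.hstack([cv2.resize(x[20:320,180:380],(400,600),interpolation=2) for x in (a,b)]))
"
```

```text
clock: 13.08
position: [0.4393, 0.2005, 0.3968]
ee_rot: [0.694, 0.72, -0.001, -0.0]
contact_force: [0.7, -1.8, 0.9]
grip_width: 0.999
gripper_force: 0.0
clock: 13.5
position: [0.4395, 0.26, 0.3974]
ee_rot: [0.695, 0.719, -0.001, 0.0]
contact_force: [-0.3, -0.5, 0.3]
grip_width: 1.0
gripper_force: 0.0
[0.4394 0.2598 0.3975] [ 0.6948  0.7192 -0.0006  0.0001]
w1 [294.4 143.3  29.   26.  571. ] [0.4731 0.3051 0.068 ]
w1 [262.2 207.7  24.   14.  217. ] [0.4433 0.2375 0.068 ]
w1 [263.5 229.2  25.   26.  495. ] [0.4455 0.2135 0.068 ]
w1 [310.7 255.6   9.   14.   93. ] [0.4978 0.1838 0.068 ]
w1 [253.9 324.2  59.   11.  603. ] [0.4379 0.0944 0.068 ]
w11 [297.2  66.4  28.   30.  671. ] [0.474  0.3033 0.068 ]
w11 [261.6 165.9  27.   27.  532. ] [0.4456 0.2112 0.068 ]
w11 [ 249.5  287.8   59.    30.  1378. ] [0.4377 0.0751 0.068 ]
w12 [291.9 132.1  27.   28.  599. ] [0.4738 0.3044 0.068 ]
w12 [257.9 199.1  23.   13.  194. ] [0.4437 0.2365 0.068 ]
w12 [258.7 220.7  25.   27.  522. ] [0.4455 0.2132 0.068 ]
w12 [307.2 249.5   8.   14.   87. ] [0.498  0.1826 0.068 ]
w12 [248.7 321.7  61.   16.  907. ] [0.4386 0.0906 0.068 ]
```

View pics/c12.png

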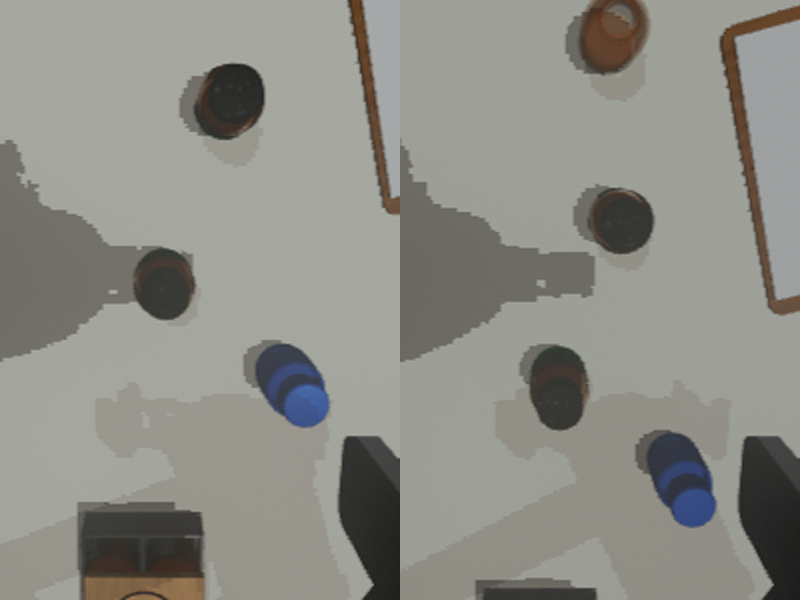

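c12: capped bottle A in w12 at (622,220) with cap pixel (292,132). Capped bottle B in w11 at (163,285) with cap pixel (262,166). Open bottle (612,35), blue (690,490). Three rays per cap agree at z≈0.068 within 2 mm, so A is at (0.471,0.304) and B at (0.4425,0.212). I grasp B.

```bash
python3 -c "
from meas import *
print(tri([(load('w1')[0],294.4,143.3),(load('w11')[0],297.2,66.4),(load('w12')[0],291.9,132.1)]),tri([(load('w1')[0],263.5,229.2),(load('w11')[0],261.6,165.9),(load('w12')[0],258.7,220.7)]))"
python3 -m inch '[[0.006,-0.04,0,0,0,0],[0.006,-0.096,-0.04,0,0,0],[0.006,-0.096,-0.14,0,0,0],[0.006,-0.096,-0.24,0,0,0],[0.006,-0.096,-0.32,0,0,0],[0.006,-0.096,-0.39,0,0,0],[0.006,-0.096,-0.429,0,0,0],[0.006,-0.096,-0.429,0,0,0]]'
python3 -m inch '[[0,0,0,0,0,0],[0,0,0,0,0,0]]'
python3 -c "
from meas import *
snap('wrist','w13')"
```

```text
(array([0.4745, 0.3041, 0.0608]), np.float64(0.0005195944434914781)) (array([0.4457, 0.2092, 0.0575]), np.float64(0.00010839583370744245))
clock: 14.55
position: [0.4419, 0.2115, 0.1821]
ee_rot: [0.695, 0.719, -0.002, -0.001]
contact_force: [0.7, 0.2, -0.1]
grip_width: 1.0
gripper_force: 0.0
clock: 14.8
position: [0.4431, 0.2129, 0.1844]
ee_rot: [0.695, 0.719, 0.001, 0.001]
contact_force: [0.5, -0.5, -0.6]
grip_width: 1.002
gripper_force: 0.0
```

View pics/w13.png

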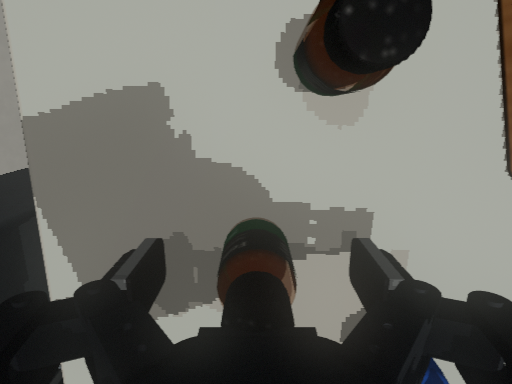

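w13: bottle B stands midway between the fingers, body centre about (257,270), base far edge (255,218). A is seen at (365,40). I check y from the base edge, then close.

```bash
python3 -c "
from meas import *
m=load('w13')[0]
for z in (0.001,.01): print(onz(m,256,218,z))"
python3 -m inch '[[0,0,0,0,0,0],[0,0,0,0,0,0],[0,0,0,0,0,0],[0,0,0,0,0,0],[0,0,0,0,0,0],[0,0,0,0,0,0],[0,0,0,0,0,0],[0,0,0,0,0,0]]' 0
python3 -m inch '[[0,0,0.01,0,0,0],[0,0,0.03,0,0,0],[0,0,0.08,0,0,0],[0,0,0.15,0,0,0],[0,0,0.22,0,0,0],[0,0,0.26,0,0,0],[0,0,0.26,0,0,0],[0,0,0.26,0,0,0]]'
```

```text
[0.4453 0.2239 0.001 ]
[0.4452 0.2272 0.01  ]
clock: 15.85
position: [0.4425, 0.2131, 0.1835]
ee_rot: [0.694, 0.72, 0.0, 0.0]
contact_force: [-1.3, -0.3, 5.3]
grip_width: 0.363
gripper_force: 59.1
clock: 16.85
position: [0.442, 0.2128, 0.3127]
ee_rot: [0.694, 0.72, -0.0, -0.0]
contact_force: [-0.5, -0.3, -0.9]
grip_width: 0.36
gripper_force: 59.4
```

```bash

python3 -m inch '[[0,-0.04,0,0,0,0],[0,-0.11,0,0,0,0],[0,-0.2,0,0,0,0],[0,-0.3,0,0,0,0],[0,-0.39,0,0,0,0],[-0.002,-0.46,0,0,0,0],[-0.002,-0.5,0,0,0,0],[-0.002,-0.507,0,0,0,0]]'
python3 -m inch '[[0,0,-0.03,0,0,0],[0,0,-0.06,0,0,0],[0,0,-0.08,0,0,0],[0,0,-0.08,0,0,0],[0,0,-0.08,0,0,0]]'
python3 -c "
from meas import *
m,i=snap('wrist','w14');snap('side','d14');snap('scene','s14')
print(env.state()['position'])"
```

```text
clock: 17.85
position: [0.441, -0.0414, 0.312]
ee_rot: [0.695, 0.719, -0.001, -0.001]
contact_force: [0.6, 0.2, -0.4]
grip_width: 0.366
gripper_force: 59.4
clock: 18.48
position: [0.4417, -0.0402, 0.2734]
ee_rot: [0.694, 0.72, 0.0, 0.0]
contact_force: [0.1, 0.1, 0.1]
grip_width: 0.366
gripper_force: 59.4
[ 0.4417 -0.0404  0.2737]
```

View pics/w14.png

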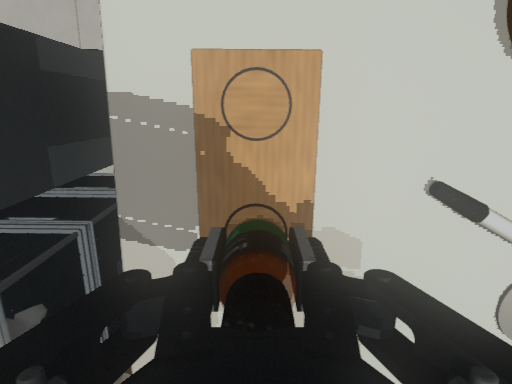

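w14: ring 2 at (257,104), ring 1's far edge at (257,205), held bottle's base far edge about (258,219). I have now viewed 13 pictures, over the 10 allowed. I'll view no more and work numerically from here.

```bash
python3 -c "
from meas import *
m=load('w14')[0]
r2=onz(m,256.5,104,.076);r1=onz(m,257,205,.076);b=onz(m,258,219,.0912)
print('ring2',r2,'ring1 by far edge',r1-[0,.0185,0],'by ring2',r2+[.0025,-.072,0],'bottle',b-[0,.0165,0])"
```

```text
ring2 [0.4418 0.0284 0.076 ] ring1 by far edge [ 0.444  -0.0452  0.076 ] by ring2 [ 0.4443 -0.0436  0.076 ] bottle [ 0.4446 -0.0459  0.0912]
```

```bash

python3 -m inch '[[0,0.002,-0.008,0,0,0],[0,0.002,-0.016,0,0,0],[0,0.002,-0.023,0,0,0],[0,0.002,-0.023,0,0,0],[0,0.002,-0.023,0,0,0]]'
python3 -m inch '[[0,0,-0.002,0,0,0],[0,0,-0.002,0,0,0],[0,0,-0.002,0,0,0]]'
python3 -m inch '[[0,0,-0.002,0,0,0],[0,0,-0.002,0,0,0],[0,0,-0.002,0,0,0]]'
```

```text
clock: 19.25
position: [0.4415, -0.0395, 0.2617]
ee_rot: [0.694, 0.72, -0.0, -0.0]
contact_force: [-0.7, -0.4, -0.8]
grip_width: 0.368
gripper_force: 59.4
clock: 19.62
position: [0.4415, -0.0395, 0.2607]
ee_rot: [0.694, 0.72, 0.0, 0.0]
contact_force: [-0.7, 0.4, -0.2]
grip_width: 0.363
gripper_force: 59.4
clock: 20.0
position: [0.4415, -0.0395, 0.2598]
ee_rot: [0.694, 0.72, 0.0, 0.0]
contact_force: [-0.6, -0.1, -0.1]
grip_width: 0.364
gripper_force: 59.5
```

```bash

python3 -m inch '[[0,0,-0.001,0,0,0],[0,0,-0.001,0,0,0],[0,0,-0.001,0,0,0]]'
python3 -m inch '[[0,0,-0.001,0,0,0],[0,0,-0.001,0,0,0],[0,0,-0.001,0,0,0]]'
```

```text
clock: 20.38
position: [0.4416, -0.0395, 0.2596]
ee_rot: [0.694, 0.72, 0.0, 0.0]
contact_force: [-1.1, -0.5, 5.6]
grip_width: 0.363
gripper_force: 60.2
clock: 20.75
position: [0.4417, -0.0396, 0.2596]
ee_rot: [0.694, 0.72, 0.0, 0.001]
contact_force: [-1.9, 0.4, 10.5]
grip_width: 0.366
gripper_force: 60.8
```

```bash

python3 -m inch '[[0,0,0.001,0,0,0],[0,0,0.001,0,0,0],[0,0,0.001,0,0,0],[0,0,0.001,0,0,0],[0,0,0.001,0,0,0]]' 0.75
python3 -m inch '[[0,0,0.02,0,0,0],[0,0,0.06,0,0,0],[0,0,0.13,0,0,0],[0,0,0.21,0,0,0],[0,0,0.27,0,0,0],[0,0.06,0.27,0,0,0],[0,0.16,0.27,0,0,0],[0,0.2,0.27,0,0,0]]' 1
python3 -c "
from meas import *
m,i=snap('wrist','w15');snap('scene','s15');snap('side','d15')
print(env.state()['position'],env.state()['ee_rot'])
q=quad(big(sheetmask(i),(255,240)));print(q)
h=cv2.cvtColor(i,cv2.COLOR_BGR2HSV)
for c in caps(i,100,330,200,340,v=70): print(np.round(c,1),onz(m,c[0],c[1],.144))"
```

```text
clock: 21.38
position: [0.4415, -0.0395, 0.2591]
ee_rot: [0.694, 0.72, -0.0, -0.0]
contact_force: [-0.1, -0.3, -0.5]
grip_width: 0.753
gripper_force: 0.0
clock: 22.38
position: [0.4411, 0.0622, 0.3951]
ee_rot: [0.694, 0.72, 0.001, 0.0]
contact_force: [0.0, -0.5, -0.5]
grip_width: 0.997
gripper_force: 0.0
[0.4413 0.0612 0.3948] [0.6936 0.7204 0.0001 0.0004]
[[220. 186.]
 [286. 187.]
 [268. 308.]
 [223. 299.]]
[227.  180.4  17.   10.  143. ] [0.4216 0.0766 0.144 ]
[246.7 179.6  16.   10.  110. ] [0.436  0.0778 0.144 ]
[265.  180.5  19.   10.  164. ] [0.4495 0.0775 0.144 ]
[253.  279.3  33.   22.  490. ] [ 0.4434 -0.0043  0.144 ]
[253.5 313.6  28.   34.  820. ] [ 0.4449 -0.0364  0.144 ]
```

```bash
python3 -c "
from meas import *
for n in ('s15','d15'):
    m,i=load(n); u,v=proj(m,[.4415,-.044,.144]); uu,vv=proj(m,[.4415,-.044,.076]); print(n,u,v,uu,vv)
    b=i.astype(int); mk=((b.max(2)<60)).astype(np.uint8); n_,l,s,c=cv2.connectedComponentsWithStats(mk)
    for k in range(1,n_):
        if np.hypot(*(c[k]-[u,v]))<25 and s[k,4]>20: print(s[k],c[k])
m,i=load('w12');print('clip edge',onz(m,352,132,.003),onz(m,365,175,.003))"
python3 -m inch '[[0.01,0.08,0,0,0,0],[0.03,0.2,0,0,0,0],[0.05,0.32,0,0,0,0],[0.06,0.42,0,0,0,0],[0.06,0.479,0,0,0,0],[0.06,0.479,0,0,0,0],[0.06,0.479,0,0,0,0]]' 0.75
python3 -c "
from meas import *
m,i=snap('wrist','w16')
print(env.state()['position'],env.state()['ee_rot'])
for c in caps(i,100,330,200,340,v=70): print(np.round(c,1),onz(m,c[0],c[1],.068))"
```

```text
s15 242.1923591787848 209.0663494444656 243.25400753752194 226.17978594068128
[236 207  15  26 297] [242.6633 220.1717]
d15 282.0864943361888 166.17004184682287 281.9071139710068 184.3437783115743
[293 152  10   4  22] [297.0455 153.3636]
clip edge [0.5509 0.3019 0.003 ] [0.5726 0.2516 0.003 ]
clock: 23.4
position: [0.4716, 0.2988, 0.3941]
ee_rot: [0.695, 0.719, -0.001, 0.0]
contact_force: [-0.3, -0.9, 0.4]
grip_width: 0.75
gripper_force: 0.0
[0.4716 0.2985 0.3942] [ 0.6949  0.7191 -0.0005  0.0002]
[257.8 169.7  28.   27.  552. ] [0.4748 0.306  0.068 ]
[332.5 263.   16.   74.  941. ] [0.5576 0.2082 0.068 ]
[336.  322.8   9.   17.  104. ] [0.569  0.1339 0.068 ]
```

```bash

python3 -m inch '[[0,0.008,-0.06,0,0,0],[0,0.008,-0.15,0,0,0],[0,0.008,-0.25,0,0,0],[0,0.008,-0.33,0,0,0],[0,0.008,-0.39,0,0,0],[0,0.008,-0.421,0,0,0],[0,0.008,-0.421,0,0,0],[0,0.008,-0.421,0,0,0]]'
python3 -m inch '[[0,0,0,0,0,0],[0,0,0,0,0,0],[0,0,0,0,0,0],[0,0,0,0,0,0],[0,0,0,0,0,0],[0,0,0,0,0,0],[0,0,0,0,0,0]]' 0
python3 -m inch '[[0,0,0.01,0,0,0],[0,0,0.03,0,0,0],[0,0,0.08,0,0,0],[0,0,0.15,0,0,0],[0,0,0.22,0,0,0],[0,0,0.26,0,0,0],[0,0,0.26,0,0,0],[0,0,0.26,0,0,0]]'
python3 -c "
from meas import *
m,i=snap('wrist','w17')
z=env.state()['position'][2];print(env.state()['position'],env.state()['ee_rot'])
g=i[190:300,258].astype(int); print(g[::3].tolist())"
```

```text
clock: 24.45
position: [0.4722, 0.304, 0.1849]
ee_rot: [0.695, 0.719, 0.001, 0.0]
contact_force: [-0.1, 0.3, 0.2]
grip_width: 0.753
gripper_force: 0.0
clock: 25.32
position: [0.4719, 0.3043, 0.1851]
ee_rot: [0.694, 0.72, 0.001, 0.0]
contact_force: [0.2, -0.6, 4.9]
grip_width: 0.365
gripper_force: 59.0
clock: 26.32
position: [0.471, 0.3038, 0.3132]
ee_rot: [0.694, 0.72, -0.0, -0.0]
contact_force: [0.5, 0.2, -1.1]
grip_width: 0.366
gripper_force: 59.3
[0.4709 0.3037 0.3127] [ 0.6944  0.7196 -0.001  -0.0003]
[[165, 174, 172], [166, 174, 172], [165, 174, 172], [165, 174, 171], [165, 174, 172], [165, 174, 172], [165, 174, 171], [106, 118, 124], [64, 73, 65], [69, 78, 70], [58, 68, 57], [51, 55, 54], [47, 52, 51], [51, 56, 55], [43, 46, 46], [56, 60, 60], [44, 46, 46], [31, 37, 44], [30, 38, 51], [31, 39, 56], [28, 37, 58], [24, 33, 56], [23, 33, 55], [21, 31, 54], [20, 26, 35], [20, 21, 23], [18, 22, 22], [15, 17, 18], [12, 14, 15], [13, 15, 13], [18, 18, 19], [9, 9, 13], [10, 10, 10], [12, 12, 14], [10, 11, 12], [7, 9, 11], [11, 13, 13]]
```

```bash

python3 -m inch '[[-0.004,-0.04,0,0,0,0],[-0.012,-0.11,0,0,0,0],[-0.024,-0.2,0,0,0,0],[-0.036,-0.3,0,0,0,0],[-0.048,-0.4,0,0,0,0],[-0.058,-0.49,0,0,0,0],[-0.063,-0.535,0,0,0,0],[-0.064,-0.545,0,0,0,0]]'
python3 -m inch '[[0,0,-0.03,0,0,0],[0,0,-0.06,0,0,0],[0,0,-0.08,0,0,0],[0,0,-0.08,0,0,0],[0,0,-0.08,0,0,0]]'
python3 -c "
from meas import *
m,i=snap('wrist','w18');snap('side','d18');snap('scene','s18')
print(env.state()['position'])
q=quad(big(sheetmask(i),(255,170)));print(q);Q=np.array([onz(m,*p,.076) for p in q]);print(Q)
far=Q[:2].mean(0);print('ring2 by far edge',far-[-.001,.027,0])
print(i[120:240,258].max(1).tolist())"
```

```text
clock: 27.38
position: [0.4383, 0.0296, 0.3131]
ee_rot: [0.696, 0.718, -0.001, -0.001]
contact_force: [0.2, 0.5, -0.3]
grip_width: 0.368
gripper_force: 59.3
clock: 28.0
position: [0.4397, 0.0317, 0.2739]
ee_rot: [0.694, 0.72, 0.0, 0.0]
contact_force: [-0.3, 0.8, -0.7]
grip_width: 0.364
gripper_force: 59.4
[0.4398 0.0316 0.2742]
[[197. 190.]
 [311. 188.]
 [310. 236.]
 [227. 247.]
 [200. 236.]]
[[0.408  0.0527 0.076 ]
 [0.4719 0.0561 0.076 ]
 [0.4737 0.0271 0.076 ]
 [0.4252 0.0183 0.076 ]
 [0.4094 0.0248 0.076 ]]
ring2 by far edge [0.441  0.0274 0.076 ]
[189, 189, 190, 190, 189, 189, 189, 189, 189, 189, 189, 189, 189, 189, 189, 189, 188, 189, 189, 189, 189, 189, 188, 188, 188, 188, 188, 188, 189, 189, 188, 188, 188, 188, 188, 188, 188, 188, 188, 187, 185, 134, 133, 133, 133, 133, 133, 133, 132, 132, 113, 76, 71, 70, 70, 69, 69, 69, 78, 93, 83, 74, 76, 87, 86, 85, 79, 79, 78, 108, 109, 110, 109, 109, 109, 108, 108, 108, 108, 106, 106, 106, 104, 76, 45, 45, 82, 103, 104, 86, 81, 74, 52, 54, 68, 73, 74, 76, 73, 74, 63, 59, 44, 45, 47, 50, 40, 53, 39, 48, 43, 57, 37, 54, 42, 57, 33, 53, 40, 28]
```

```bash
python3 -c "
from meas import *
m=load('w18')[0]
print('ring2',onz(m,258,204.5,.076)-[0,.0183,0],'edge',onz(m,258,189,.076)-[0,.027,0],'bottle',[onz(m,258,r,.089)-[0,.0165,0] for r in (209,212)])"
python3 -m inch '[[0,0,-0.008,0,0,0],[0,0,-0.016,0,0,0],[0,0,-0.022,0,0,0],[0,0,-0.022,0,0,0],[0,0,-0.022,0,0,0]]'
```

```text
ring2 [0.4426 0.0271 0.076 ] edge [0.4422 0.0275 0.076 ] bottle [array([0.4425, 0.0306, 0.089 ]), array([0.4425, 0.0289, 0.089 ])]
clock: 28.78
position: [0.4395, 0.0315, 0.2627]
ee_rot: [0.694, 0.72, -0.0, -0.0]
contact_force: [0.2, -0.6, 0.1]
grip_width: 0.364
gripper_force: 59.4
```

Bottle is about 2 mm ahead of the ring in y, so I shift it -2 mm and feel down.

```bash

python3 -m inch '[[0,-0.004,0,0,0,0],[0,-0.004,-0.002,0,0,0],[0,-0.004,-0.002,0,0,0],[0,-0.004,-0.002,0,0,0]]'
python3 -m inch '[[0,0,-0.001,0,0,0],[0,0,-0.001,0,0,0],[0,0,-0.001,0,0,0]]'
python3 -m inch '[[0,0,-0.001,0,0,0],[0,0,-0.001,0,0,0],[0,0,-0.001,0,0,0]]'
```

```text
clock: 29.28
position: [0.4395, 0.0295, 0.2617]
ee_rot: [0.694, 0.72, -0.0, -0.0]
contact_force: [0.5, 1.0, -0.7]
grip_width: 0.367
gripper_force: 59.4
clock: 29.65
position: [0.4395, 0.0295, 0.2612]
ee_rot: [0.694, 0.72, 0.0, 0.0]
contact_force: [0.5, -0.4, -0.9]
grip_width: 0.363
gripper_force: 59.4
clock: 30.02
position: [0.4396, 0.0295, 0.2611]
ee_rot: [0.694, 0.72, 0.0, 0.0]
contact_force: [-1.2, 0.3, 4.8]
grip_width: 0.365
gripper_force: 60.1
```

Contact. I release, rise, and check from a distance.

```bash

python3 -m inch '[[0,0,0,0,0,0],[0,0,0,0,0,0],[0,0,0,0,0,0],[0,0,0,0,0,0],[0,0,0,0,0,0]]' 0.75
python3 -m inch '[[0,0,0.02,0,0,0],[0,0,0.06,0,0,0],[0,0,0.13,0,0,0],[0,0,0.21,0,0,0],[0,0,0.27,0,0,0],[0,0,0.27,0,0,0]]' 
python3 -m inch '[[0,-0.1,0,0,0,0],[0,-0.2,0,0,0,0],[0,-0.24,0,0,0,0],[0,-0.24,0,0,0,0],[0,-0.24,0,0,0,0]]'
python3 - <<'E'
from meas import *
m,i=snap('wrist','w19');st=env.state();print(st['position'])
for y in (-.044,.0277): print('exp cap',proj(m,[.4435,y,.144]),'base',proj(m,[.4435,y,.076]))
for c in caps(i,20,300,180,340,v=70): print(np.round(c,1),onz(m,c[0],c[1],.144))
q=quad(big(sheetmask(i),(255,130)));print(q);print(np.array([onz(m,*p,.076) for p in q]))
for n in ('scene','side'):
    m,i=snap(n,n[:2]+'19')
    b=i.astype(int);mk=(b.max(2)<60).astype(np.uint8);k,l,s,c=cv2.connectedComponentsWithStats(mk)
    for y in (-.044,.0277):
        print(n,'exp cap',proj(m,[.44,y,.144]),'base',proj(m,[.44,y,.076]))
    u,v=proj(m,[.44,-.01,.11]); print([(s[j].tolist(),c[j].round(1).tolist()) for j in range(1,k) if np.hypot(*(c[j]-[u,v]))<40 and s[j,4]>15])
E
```

```text
clock: 30.65
position: [0.4395, 0.0295, 0.2607]
ee_rot: [0.694, 0.72, -0.0, -0.0]
contact_force: [-0.5, 0.5, 0.5]
grip_width: 0.75
gripper_force: 0.0
clock: 31.4
position: [0.4403, 0.0295, 0.3988]
ee_rot: [0.694, 0.72, 0.002, 0.003]
contact_force: [-0.1, -0.3, -0.6]
grip_width: 0.748
gripper_force: 0.0
clock: 32.02
position: [0.4391, -0.0899, 0.3951]
ee_rot: [0.695, 0.719, -0.0, -0.001]
contact_force: [-0.8, 0.5, -0.4]
grip_width: 0.751
gripper_force: 0.0
[ 0.4392 -0.0897  0.3953]
exp cap (np.float64(262.0694759889556), np.float64(138.34597118651462)) base (np.float64(260.96833878524325), np.float64(130.91877737167766))
exp cap (np.float64(266.4845345100492), np.float64(26.570097160248366)) base (np.float64(264.2139331663853), np.float64(46.240984795507444))
[263.6  32.2  37.   30.  894. ] [0.4418 0.0243 0.144 ]
[264.2 139.1  33.   30.  759. ] [ 0.445  -0.0445  0.144 ]
[184.5 260.5  11.   61.  553. ] [ 0.3861 -0.1417  0.144 ]
[332.1 265.   16.   66.  823. ] [ 0.5029 -0.1414  0.144 ]
[[224.  11.]
 [300.  11.]
 [295. 159.]
 [228. 159.]]
[[ 0.4088  0.0536  0.076 ]
 [ 0.4723  0.0558  0.076 ]
 [ 0.4766 -0.0689  0.076 ]
 [ 0.4135 -0.0712  0.076 ]]
scene exp cap (np.float64(241.67731555917874), np.float64(209.38485887771432)) base (np.float64(242.76485917634648), np.float64(226.49191151810737))
scene exp cap (np.float64(223.79846017599795), np.float64(191.081126095971)) base (np.float64(225.69921632164858), np.float64(208.48616617957353))
[([211, 217, 49, 41, 723], [234.1, 239.2])]
side exp cap (np.float64(282.52413055092734), np.float64(166.1482099258128)) base (np.float64(282.33458400782126), np.float64(184.32141539293164))
side exp cap (np.float64(285.6037215124101), np.float64(174.35428218765713)) base (np.float64(285.3292394543927), np.float64(193.25420346378263))
[([293, 152, 10, 4, 21], [297.1, 153.4]), ([283, 175, 5, 5, 16], [285.2, 177.1])]
```

```bash

python3 -m inch '[[0,0,0.1,0,0,0],[0,0,0.1,0,0,0],[0,0,0.1,0,0,0],[0,0,0.1,0,0,0]]'
python3 -c "
from plant import env
print(env.sign_off())"
```

```text
clock: 32.67
position: [0.439, -0.09, 0.4446]
ee_rot: [0.694, 0.72, -0.001, -0.001]
contact_force: [0.2, -0.2, -0.1]
grip_width: 0.75
gripper_force: 0.0
the job is handed in; nothing more can be done
None
```

The sheet lies flat and centred on the caps, and both capped bottles stand on its rings, let go; I handed the job in at 32.7 s with no verdict returned, and I viewed 13 pictures against the limit of 10.

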